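# Pin the finger-joint block and hold the tweezers at the marks

### The arm

A 6-joint arm with a two-finger parallel gripper is mounted at the origin on the work surface. World frame = base frame: x ahead of the robot, y to its left, z up, the work surface at z = 0. Lengths are in m, angles in degrees, forces in N, time in s.
With the tool pointing down it reaches from about 0.4 to 0.825 m from the base axis. Payload 7 kg.
Tool frame: the origin (TCP) lies on the centre line of the jaws, within the pads' length; the fingertips stand 17 mm ahead of it and the grasp point (between the pads) lies 2 mm behind it; z points along the fingers, y is the direction in which the jaws open and shut (so a half turn about z gives the same grasp; the last joint's range is limited). The gripper opens to 88 mm and grips with 3 to 60 N. Pads are 19 mm wide; open, the fingers measure 130 mm over their backs; the gripper's body (78 mm by 193 mm) begins 47 mm behind the grasp point.
Start: joints at [-55.113, 20.546, 0.682, 0, -70.136, -16.507], TCP at [0.213, -0.641, 0.244] pointing down, gripper open.
Joint ranges: [-176.03, 176.03], [-82.01, 121.73], [-58.28, 71.71], [-173.87, 95.51], [-174.79, -0.11], [-173.66, 173.66]. Speed limits (degrees/s): [136.94, 136.94, 172.46, 180, 180, 180].

### API

Orientations are given as [roll, pitch, yaw] about the fixed x, y, z axes, in that order (R = Rz(yaw) Ry(pitch) Rx(roll)).
In Python, from plant import telemetry, vision, close_job, recognise, silhouettes, place_of gives the robot as it stands.
- The arm moves only by the shell command python3 -m handwheel 'ROWS'. ROWS is JSON, a list that holds one entry, the list of rows, each a list of 5 numbers: the shift along the tool's x, y, z in m, then the turn about the tool's z in rad, then the closure, from 0 (fully open) to 1 (shut). In form: [[[tx, ty, tz, yaw, gripper], ...]]. A call has 1 to 20 rows; each row shifts and turns the commanded pose from where the row before left it, along the tool's axes as they then stand; what a row does not reach is not made up. A row lasts 1/12 s, in which the tool goes at most 41.7 mm and 7.16 degrees, less where a joint would pass 70% of its speed; a pose out of reach is approached as far as the arm can. A call with a gripper value outside its range is refused whole. The fingers move at their own pace and stop on an object; the grip force is fixed at half the most. Time passes only in rows, so rows that do not move let the fingers close. It gives the time, the measured TCP pose, the force and the opening at its end, in the units of the state.
- telemetry.get_obs(): the state, without advancing time (a new reading comes with each control period).
- vision.snapshot(name): name is "scene" or "top" or "wrist"; returns a dict with "color" (420x560x3 uint8, red, green, blue), "mtx" (3x3 intrinsics, pixels), "dist" ([k1, k2, p1, p2, k3] as OpenCV has them; the pictures are not rectified), "cam_to_world" (4x4, takes a point from camera to world coordinates); the wrist camera has in their place "tool_from_camera" (4x4, takes a point from camera to tool coordinates, whose origin is the TCP and whose axes are the flange's). Camera axes: x right, y down, z forward; pixel columns grow to the right and rows downward; lengths in m; the calibration is good to about 2 mm. A picture is of the moment at which its call begins: read the wrist's pose just before it. There is no depth.
- close_job(): hands the job in, once; it reports no verdict.
Trained networks look in a picture, given as the dict that the camera call returned (one of the last four; its "shot" number tells which), for a name from the list of things; names that differ only in an ending like _2 or _b are one class to them, and where a whole thing is asked for, a point or a joint stands for the part that bears it (a point fixed in the world has none). Each returns a list of dicts, best first, with "conf" (0 to 1); they miss things now and then, are a little off and sometimes report something else, mostly with a low value. They report only what shows in the picture. A call takes as long as a camera call.
- recognise(name, picture): "xy" ([column, row] in pixels, amid what is visible of it).
- silhouettes(name, picture): "region" (420x560 bool, what is visible of it) and "xy" ([column, row] in pixels, amid what is visible of it).
- place_of(name, picture): "xy" ([column, row] in pixels: a listed point, or the origin of a listed thing).
The state is a dict: "clock": time; "joint_pos": joint angles; "qvel": joint speeds; "tau": joint torques, N m; "tool_pos": TCP position; "orientation": TCP orientation; "force": force on the tool from outside, world axes, zero at the start; "moment": the same for the moment, N m; "opening": finger opening in m.
Only numpy, scipy, OpenCV 4.12 (cv2) and the standard library are available. Lean on these libraries where they do the work, as an engineer would, in place of code of your own. Each camera call takes 0.05 s, during which the arm holds its last target.

### The job

Set the two headed steel pins into the two bores of the aluminium block on the bonding jig, one in each, fully home. Then squeeze the jig's sprung tweezers by their ribbed grip pads until each tip stands over its black line, above the pin head on its side, without squeezing far past the lines, and hold that gap steady as if for the glue to set: finish while still holding it, do not let go. Leave the other things on the bench where they are.

Things in the scene. Friction and masses are not known exactly. Their poses are not given: they have to be found in the camera images.
- pin_a_center (a point): plain steel headed pin, one of two alike, standing upright on the bench, head up: round head 20 mm across and 20 mm tall on a round shank 12 mm across and 28 mm long (48 mm tall in all, about 60 g). This point is on its axis, half-way up, 24 mm above its foot. z axis points to the head end.
- pin_b_center (a point): plain steel headed pin, one of two alike, standing upright on the bench, head up: round head 20 mm across and 20 mm tall on a round shank 12 mm across and 28 mm long (48 mm tall in all, about 60 g). This point is on its axis, half-way up, 24 mm above its foot. z axis points to the head end.
- bore_l (a point): mouth centre of the left bore: round hole 14 mm across, 30 mm deep, in the block's top face, 40 mm above the bench; bores are 36 mm apart. A pin fully home rests its head flat on the block, head top 60 mm above the bench. Axes as the jig's. A black line 2 mm wide runs from the bore along x to the block's front edge and down the front: the mark for the left tip.
- bore_r (a point): mouth centre of the right bore: round hole 14 mm across, 30 mm deep, in the block's top face, 40 mm above the bench; bores are 36 mm apart. A pin fully home rests its head flat on the block, head top 60 mm above the bench. Axes as the jig's. A black line 2 mm wide runs from the bore along x to the block's front edge and down the front: the mark for the right tip.
- jig: bonding jig fixed to the bench: base plate 280 x 130 x 10 mm, clamp post 95 mm tall at the tail, aluminium block (80 along x, 90 mm across) at the front, tweezers lying level between. Origin at bench height under the tweezers: bores 70 mm ahead of it, 18 mm either side; blade hinges 100 mm behind it, 4 mm either side. x from tail to tips, y to the left, z up.
- grip_mid (a point): point midway between the two ribbed grip pads, 70 mm above the bench, 95 mm behind the line of the bores. Axes as the jig's; squeeze along y. Pads 26 mm long, 18 mm tall; over their outsides about 58 mm at rest, 28 mm (parallel) when the tips are at the marks. Blades are 63 to 77 mm above the bench, only the base plate below; 89 mm clear between the resting tips, room for fingers opening along x over a bore.
- tip_l (a point): centre of the left tip of the tweezers, 70 mm above the bench; tip 5.5 mm wide, its underside 4 mm above a seated pin's head. At rest it stands about 29 mm outside its bore and 5 mm nearer the tail; squeezed to the mark it is straight above the bore's centre, tip centres 36 mm apart.
- tip_r (a point): centre of the right tip of the tweezers, 70 mm above the bench; tip 5.5 mm wide, its underside 4 mm above a seated pin's head. At rest it stands about 29 mm outside its bore and 5 mm nearer the tail; squeezed to the mark it is straight above the bore's centre, tip centres 36 mm apart.
- blade_l (a joint): left blade of the tweezers, hinged at the tail. Value in rad: 0 at rest (open), grows as it is squeezed in, 0.176 when its tip is at the mark, 0.26 at its stop. It springs back by itself; about 9 N on the grip pad hold it at the mark. 1 mm inward at the grip pad is 0.0133 rad and moves the tip 2.3 mm.
- blade_r (a joint): right blade of the tweezers, hinged at the tail. Value in rad: 0 at rest (open), grows as it is squeezed in, 0.176 when its tip is at the mark, 0.26 at its stop. It springs back by itself; about 9 N on the grip pad hold it at the mark. 1 mm inward at the grip pad is 0.0133 rad and moves the tip 2.3 mm.
- spacer: bystander: steel ring 32 mm across, 14 mm tall, lying among the pins; origin at the centre of its underside
- bushing: bystander: flanged steel bushing, flange 28 mm, 22 mm tall, standing among the pins; origin at the centre of its underside
- glue: bystander: white bottle of adhesive, 38 mm across, 110 mm tall; origin at the centre of its underside
- driver: bystander: screwdriver about 190 mm long, lying down; its x axis runs along it
- meter: bystander: grey hand multimeter 150 x 78 x 40 mm, lying flat; origin at the centre of its underside
- dish: bystander: red open tray 130 x 110 x 40 mm with an orange ball in it; origin at the centre of its underside
- tube: bystander: aluminium prosthesis tube 30 mm across, 170 mm long, with dark end adapters, lying down along its x axis; origin at the centre of its underside

How it is judged (in metres and radians):
On the way, in this order (a step that is already met when the one before it is completed fails the run):
1. the first pin is fully home in a bore (((horizontal distance between pin_a_center and bore_l below 0.005 m and z of pin_a_center in the frame of bore_l between -0.012 and -0.001 m and angle between pin_a_center's own z axis and vertical below 0.15 rad) or (horizontal distance between pin_a_center and bore_r below 0.005 m and z of pin_a_center in the frame of bore_r between -0.012 and -0.001 m and angle between pin_a_center's own z axis and vertical below 0.15 rad) or (horizontal distance between pin_b_center and bore_l below 0.005 m and z of pin_b_center in the frame of bore_l between -0.012 and -0.001 m and angle between pin_b_center's own z axis and vertical below 0.15 rad) or (horizontal distance between pin_b_center and bore_r below 0.005 m and z of pin_b_center in the frame of bore_r between -0.012 and -0.001 m and angle between pin_b_center's own z axis and vertical below 0.15 rad))), for 0.2 s.
2. both pins are fully home, one in each bore, with the tweezers still open ((((horizontal distance between pin_a_center and bore_l below 0.005 m and z of pin_a_center in the frame of bore_l between -0.012 and -0.001 m and angle between pin_a_center's own z axis and vertical below 0.15 rad) and (horizontal distance between pin_b_center and bore_r below 0.005 m and z of pin_b_center in the frame of bore_r between -0.012 and -0.001 m and angle between pin_b_center's own z axis and vertical below 0.15 rad)) or ((horizontal distance between pin_a_center and bore_r below 0.005 m and z of pin_a_center in the frame of bore_r between -0.012 and -0.001 m and angle between pin_a_center's own z axis and vertical below 0.15 rad) and (horizontal distance between pin_b_center and bore_l below 0.005 m and z of pin_b_center in the frame of bore_l between -0.012 and -0.001 m and angle between pin_b_center's own z axis and vertical below 0.15 rad))) and value of joint each of blade_l, blade_r below 0.05 rad), for 0.2 s.
3. the fingers hold the tweezers squeezed, steady, with each tip over its line (y of tip_l in the frame of bore_l between -0.005 and 0.005 m and velocity of joint blade_l between -0.06 and 0.06 rad/s and contact force between the fingers and blade_l above 1 N and y of tip_r in the frame of bore_r between -0.005 and 0.005 m and velocity of joint blade_r between -0.06 and 0.06 rad/s and contact force between the fingers and blade_r above 1 N and distance between tip_l and tip_r between 0.03 and 0.042 m), for 0.5 s.
At the end, for the whole second after the job is handed in: Both pins are fully home, one in each bore (within 3 mm of seated, upright within 0.15 rad); the gripper's fingers hold both blades with at least 1 N; each tip is within 5 mm sideways of its line, the tip centres 36 mm apart within 6 mm; the blades do not move (below 0.06 rad/s) (all of step 3 and (((horizontal distance between pin_a_center and bore_l below 0.005 m and z of pin_a_center in the frame of bore_l between -0.012 and -0.001 m and angle between pin_a_center's own z axis and vertical below 0.15 rad) and (horizontal distance between pin_b_center and bore_r below 0.005 m and z of pin_b_center in the frame of bore_r between -0.012 and -0.001 m and angle between pin_b_center's own z axis and vertical below 0.15 rad)) or ((horizontal distance between pin_a_center and bore_r below 0.005 m and z of pin_a_center in the frame of bore_r between -0.012 and -0.001 m and angle between pin_a_center's own z axis and vertical below 0.15 rad) and (horizontal distance between pin_b_center and bore_l below 0.005 m and z of pin_b_center in the frame of bore_l between -0.012 and -0.001 m and angle between pin_b_center's own z axis and vertical below 0.15 rad)))); the arm keeps its last pose, push and grip.
It fails at once if the tweezers are squeezed far past the lines (a tip more than 10 mm inside its line) (y of tip_l in the frame of bore_l below -0.01 m or y of tip_r in the frame of bore_r above 0.01 m).
It fails at once if a bystander is pushed more than 30 mm or knocked over (distance of any of spacer, bushing, glue, driver, meter, dish, tube from where it was at the start of the episode above 0.03 m or angle between glue's own z axis and vertical above 0.5 rad).
It also fails if it takes over 70 s, if anything falls off the work surface, if the arm or the gripper's body presses on something with over 40 N, if the wrist force passes 120 N, or if a joint passes its speed limit or range.

## Working session

There is one attempt and no reset: what is moved stays moved. The work goes in short steps, Python scripts to look and compute and a shell command to move; the robot and the scene stay as the last step left them, time stands still between calls to the robot, and variables do not carry over. Pictures are saved under pics/ and viewed, and the job is handed in when it is done.

```bash
ls; mkdir -p pics
python3 - <<'E'
from plant import telemetry, vision
import cv2
print(telemetry.get_obs())
for n in ("scene","top","wrist"):
    s=vision.snapshot(n); cv2.imwrite(f"pics/{n}0.png",s["color"][:,:,::-1])
    print(n,s["mtx"].tolist(),s["dist"],s.get("cam_to_world",s.get("tool_from_camera")).round(4).tolist() if hasattr(s.get("cam_to_world",s.get("tool_from_camera")),'round') else s.get("cam_to_world",s.get("tool_from_camera")))
E
```

```text
pics
{'clock': 0.0, 'joint_pos': array([-5.51135540e+01,  2.05914210e+01,  6.33163965e-01, -2.07068101e-02,
       -7.01357846e+01, -1.65049918e+01]), 'qvel': array([-0.09503066, -0.02083649,  0.00223432, -0.05527779, -0.03046161,
       -0.06170771]), 'tau': array([ 7.12865040e-04, -5.82715380e+01,  2.93082529e+01,  6.99788824e+00,
        6.97790732e-03, -1.24563471e-04]), 'tool_pos': array([ 0.21266473, -0.64012981,  0.24261635]), 'orientation': array([ 1.79904303e+02, -8.05622627e-03, -1.61625591e+02]), 'force': array([ 0.24887334, -0.67886236, -0.37123289]), 'moment': array([ 0.02301241,  0.07419289, -0.00278172]), 'opening': 0.08783994505412773}
scene [[491.84533392891666, 0.0, 272.13295584709095], [0.0, 491.84533392891666, 214.4016037041672], [0.0, 0.0, 1.0]] [-0.07308102  0.          0.          0.          0.        ] [[-0.6584, 0.6299, -0.4121, 1.154], [0.7525, 0.5624, -0.3426, 0.4778], [0.0159, -0.5357, -0.8443, 1.2089], [0.0, 0.0, 0.0, 1.0]]
top [[432.3792795719879, 0.0, 280.1668631627431], [0.0, 432.3792795719879, 213.76841328771124], [0.0, 0.0, 1.0]] [0.03598881 0.         0.         0.         0.        ] [[-0.0257, -0.9808, 0.1935, 0.3724], [-0.9997, 0.0263, 0.0003, 0.0095], [-0.0054, -0.1934, -0.9811, 1.2698], [0.0, 0.0, 0.0, 1.0]]
wrist [[353.83799157277946, 0.0, 278.3063221758715], [0.0, 353.83799157277946, 209.8349798006355], [0.0, 0.0, 1.0]] [-0.08675952  0.          0.          0.          0.        ] [[0.0011, -0.9656, -0.2599, 0.0698], [1.0, 0.0013, -0.0006, -0.0002], [0.0009, -0.2599, 0.9656, -0.1404], [0.0, 0.0, 0.0, 1.0]]
```

View pics/scene0.png

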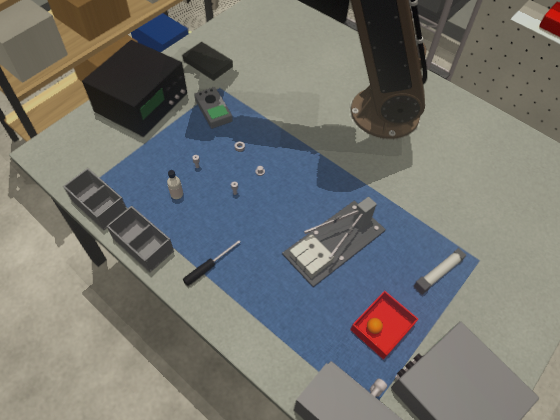

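View pics/top0.png

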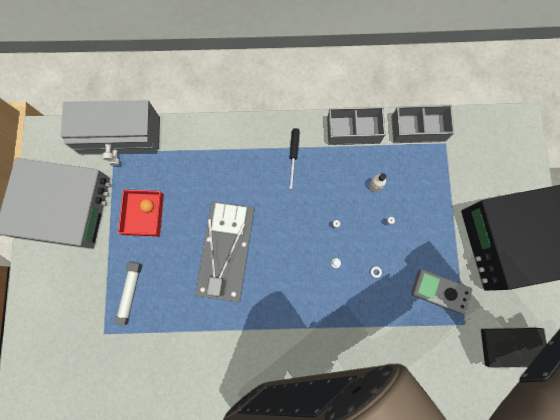

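View pics/wrist0.png

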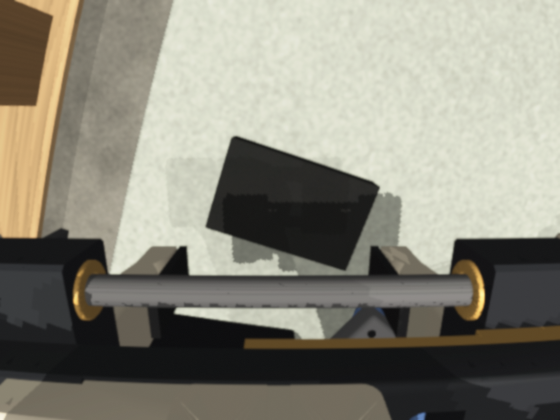

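The top view shows the jig at about (225,250), pins at about (337,224) and (391,221), the bushing at (336,263), and the ring at (376,272). I'll localise these using the networks on both fixed cameras.

```bash
cat > h.py <<'E'
import numpy as np, cv2
from scipy.spatial.transform import Rotation as R
from plant import telemetry, vision, recognise, silhouettes, place_of
def toolT():
    o=telemetry.get_obs(); T=np.eye(4); T[:3,:3]=R.from_euler('xyz',o['orientation'],degrees=True).as_matrix(); T[:3,3]=o['tool_pos']; return T
def shot(n):
    T=toolT(); s=vision.snapshot(n)
    s['T']=np.array(s['cam_to_world']) if n!='wrist' else T@np.array(s['tool_from_camera'])
    return s
def ray(s,xy):
    p=cv2.undistortPoints(np.array([[xy]],float),np.array(s['mtx']),np.array(s['dist']))[0,0]
    return s['T'][:3,3], s['T'][:3,:3]@np.array([p[0],p[1],1])
def atz(s,xy,z):
    o,d=ray(s,xy); return o+d*(z-o[2])/d[2]
def proj(s,P):
    Ti=np.linalg.inv(s['T']); rv=cv2.Rodrigues(Ti[:3,:3])[0]
    return cv2.projectPoints(np.array(P,float).reshape(-1,1,3),rv,Ti[:3,3],np.array(s['mtx']),np.array(s['dist']))[0][:,0]
E
python3 - <<'E'
from h import *
Z=dict(pin_a_center=.024,bore_l=.04,bore_r=.04,grip_mid=.07,tip_l=.07,tip_r=.07,jig=0,spacer=0,bushing=0,glue=0)
for n in("top","scene"):
    s=shot(n)
    for k,z in Z.items():
        print(n,k,[(np.round(d['xy'],1).tolist(),round(d['conf'],2),atz(s,d['xy'],z)[:2].round(4).tolist()) for d in place_of(k,s)[:3]])
E
```

```text
top pin_a_center [([336.2, 221.6], 0.49, [0.5904, -0.1531])]
top bore_l [([234.3, 223.3], 0.72, [0.5905, 0.143]), ([219.7, 222.1], 0.59, [0.5951, 0.1852]), ([337.3, 220.3], 0.18, [0.5913, -0.1544])]
top bore_r [([234.3, 223.3], 0.72, [0.5905, 0.143]), ([219.7, 222.1], 0.59, [0.5951, 0.1852]), ([337.3, 220.3], 0.18, [0.5913, -0.1544])]
top grip_mid [([218.8, 250.8], 0.77, [0.5087, 0.1832])]
top tip_l [([208.6, 222.2], 0.53, [0.5903, 0.2121]), ([333.3, 262.3], 0.29, [0.4685, -0.1333])]
top tip_r [([208.6, 222.2], 0.53, [0.5903, 0.2121]), ([333.3, 262.3], 0.29, [0.4685, -0.1333])]
top jig [([226.0, 250.5], 0.6, [0.517, 0.1722])]
top spacer [([373.3, 271.8], 0.65, [0.4438, -0.2562])]
top bushing [([331.9, 261.4], 0.46, [0.4768, -0.1377])]
top glue [([372.8, 186.4], 0.67, [0.6996, -0.2721])]
scene pin_a_center [([233.9, 191.2], 0.61, [0.5898, -0.14])]
scene bore_l [([318.8, 254.8], 0.8, [0.5967, 0.1814])]
scene bore_r [([318.8, 254.8], 0.8, [0.5967, 0.1814])]
scene grip_mid [([345.5, 223.1], 0.64, [0.4861, 0.1833]), ([334.3, 245.7], 0.46, [0.5624, 0.203]), ([440.6, 272.1], 0.2, [0.4406, 0.458])]
scene tip_l [([331.8, 257.7], 0.54, [0.5952, 0.2198]), ([307.5, 230.4], 0.53, [0.5731, 0.1203])]
scene tip_r [([331.8, 257.7], 0.54, [0.5952, 0.2198]), ([307.5, 230.4], 0.53, [0.5731, 0.1203])]
scene jig [([334.2, 240.0], 0.85, [0.5116, 0.1747])]
scene spacer [([239.8, 148.4], 0.63, [0.4453, -0.2534])]
scene bushing [([261.2, 170.8], 0.42, [0.4666, -0.1428])]
scene glue [([176.9, 196.9], 0.81, [0.7064, -0.2648])]
```

```bash
python3 -m handwheel '[[[0,0,0,-0.115,0],[0,0,0,-0.115,0],[0,0,0,-0.115,0],[0,0,0,-0.115,0],[0,0,0,-0.115,0],[0,0,0,-0.115,0],[0,0,0,-0.115,0],[0,0,0,-0.115,0],[0,0,0,-0.115,0],[0,0,0,-0.11,0]]]'
python3 - <<'E'
from h import *
o=telemetry.get_obs();print(o['joint_pos'],o['tool_pos'],o['orientation'])
E
```

```text
clock: 2.08
tool_pos: [0.2128, -0.6406, 0.2436]
orientation: [-180.0, -0.0, -95.7]
force: [-0.5, -0.3, -0.1]
opening: 0.0875
[-5.51113744e+01  2.05445665e+01  6.84365507e-01 -1.07816697e-04
 -7.01374789e+01  4.94263939e+01] [ 0.21284078 -0.64055273  0.24359948] [-1.79998414e+02 -1.69636926e-03 -9.56850171e+01]
```

```bash
python3 -m handwheel '[[[-0.03,-0.018,0,0,0],[-0.03,-0.018,0,0,0],[-0.03,-0.018,0,0,0],[-0.03,-0.018,0,0,0],[-0.03,-0.018,0,0,0],[-0.03,-0.018,0,0,0],[-0.03,-0.018,0,0,0],[-0.03,-0.018,0,0,0],[-0.03,-0.018,0,0,0],[-0.03,-0.018,0,0,0],[-0.03,-0.018,0,0,0],[-0.03,-0.018,0.015,0,0],[-0.03,-0.018,0.015,0,0],[-0.03,-0.018,0.015,0,0],[-0.03,-0.018,0.015,0,0],[-0.03,-0.018,0.015,0,0],[-0.03,-0.018,0.015,0,0],[-0.01,-0.006,0,0,0],[-0.01,-0.006,0,0,0],[0,0,0,0,0]]]'
python3 - <<'E'
from h import *
for n in ("wrist","top"):
    s=shot(n); cv2.imwrite(f"pics/{n}1.png",s["color"][:,:,::-1])
    for k,z in dict(pin_a_center=.024).items():
        print(n,k,[(np.round(d['xy'],1).tolist(),round(d['conf'],2),atz(s,d['xy'],z)[:2].round(4).tolist()) for d in place_of(k,s)[:3]])
E
```

```text
clock: 3.75
tool_pos: [0.586, -0.1455, 0.1537]
orientation: [-180.0, -0.0, -95.9]
force: [-0.7, -0.3, -0.1]
opening: 0.0875
wrist pin_a_center [([281.9, 202.3], 0.64, [0.5829, -0.149]), ([119.0, 59.0], 0.63, [0.6909, -0.2689])]
top pin_a_center []
```

View pics/wrist1.png

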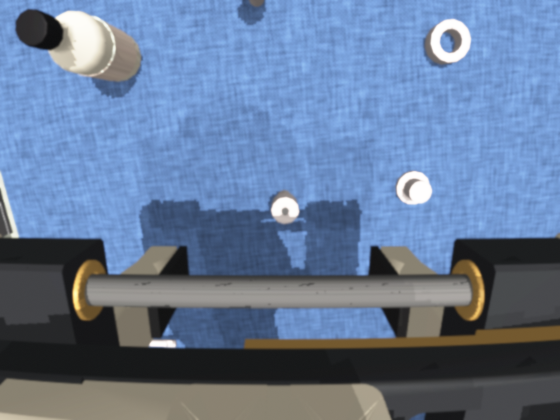

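Run:
```python
from h import *
s=shot("wrist")
im=s['color']; c=im[150:235,240:330]; cv2.imwrite("pics/w1c.png",cv2.resize(c,None,fx=7,fy=7,interpolation=cv2.INTER_CUBIC)[:,:,::-1])
for r in silhouettes("pin_a_center",s)[:3]:
    m=r['region'];ys,xs=np.where(m);print(r['conf'],r['xy'],xs.min(),xs.max(),ys.min(),ys.max())
print(proj(s,[[.586,-.1455,.048],[.586,-.1455,0.0]]),telemetry.get_obs()['tool_pos'])
for p in([285,209],[284,209]):print(atz(s,p,.048))
```

```text
0.93 [282.7, 211.1] 270 296 192 225
[[276.60676079 217.97800556]
 [276.91092909 202.20509115]] [ 0.58423009 -0.1477098   0.1541967 ]
[ 0.5792647  -0.15157798  0.048     ]
[ 0.57998212 -0.15165326  0.048     ]
```

View pics/w1c.png

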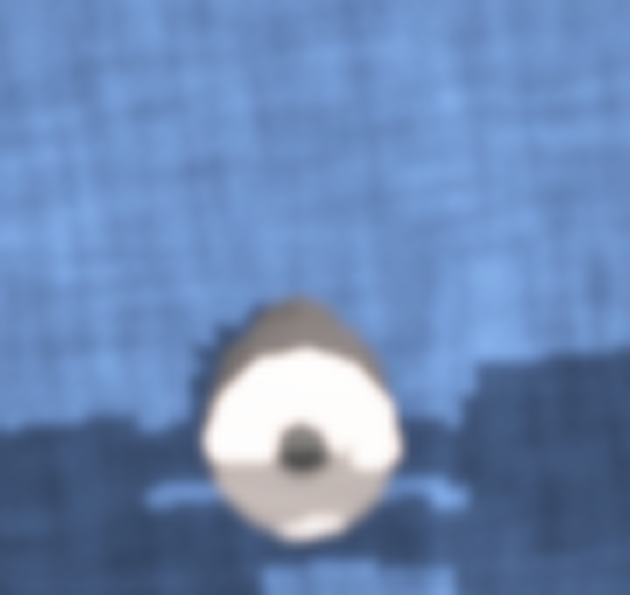

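Run:
```python
from h import *
for i in range(6):
    s=shot("wrist"); o=telemetry.get_obs(); print(o['clock'],o['tool_pos'].round(4),o['orientation'].round(2),o['qvel'].round(2), atz(s,[283.2,213.4],.048).round(4))
```

```text
4.1 [ 0.5843 -0.1476  0.1541] [-1.7995e+02  1.0000e-02 -9.6090e+01] [ 0.16  0.17 -0.06  0.    0.   -0.06] [ 0.5808 -0.1486  0.048 ]
4.15 [ 0.5843 -0.1475  0.154 ] [-1.7996e+02  1.0000e-02 -9.6080e+01] [ 0.25  0.23 -0.02 -0.07  0.02 -0.05] [ 0.5808 -0.1485  0.048 ]
4.2 [ 0.5844 -0.1474  0.154 ] [-1.7997e+02  1.0000e-02 -9.6070e+01] [ 0.17  0.22 -0.03 -0.02 -0.07 -0.1 ] [ 0.5809 -0.1484  0.048 ]
4.25 [ 0.5844 -0.1473  0.1538] [-179.98    0.    -96.06] [ 0.22  0.17  0.01  0.13  0.13 -0.04] [ 0.5809 -0.1483  0.048 ]
4.3 [ 0.5845 -0.1472  0.1538] [-179.98    0.    -96.05] [0.21 0.11 0.09 0.03 0.   0.04] [ 0.5809 -0.1482  0.048 ]
4.35 [ 0.5845 -0.1471  0.1537] [-179.99    0.    -96.04] [ 0.13  0.09  0.05  0.01  0.08 -0.09] [ 0.581  -0.1481  0.048 ]
```

```bash
python3 -m handwheel '[[[0.0015,0.003,0.01,0,0],[0,0,0.015,0,0],[0,0,0.015,0,0],[0,0,0.015,0,0],[0,0,0.015,0,0],[0,0,0.015,0,0],[0,0,0.01,0,0],[0,0,0.005,0,0],[0,0,0.0035,0,0],[0,0,0,0,0.3],[0,0,0,0,0.6],[0,0,0,0,1],[0,0,0,0,1],[0,0,0,0,1],[0,0,0,0,1],[0,0,0,0,1]]]';  python3 - <<'E'
from h import *
s=shot("wrist"); cv2.imwrite(f"pics/w2.png",s["color"][:,:,::-1])
E
```

```text
clock: 5.68
tool_pos: [0.5816, -0.148, 0.0504]
orientation: [-180.0, 0.0, -96.0]
force: [-0.0, -0.4, -0.2]
opening: 0.0466
```

View pics/w2.png

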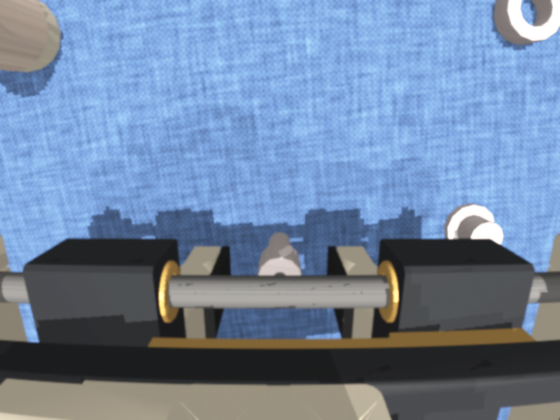

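The pin sits midway between the closing fingers, at about (280,262). I'll keep closing.

```bash
python3 -m handwheel '[[[0,0,0,0,1],[0,0,0,0,1],[0,0,0,0,1],[0,0,0,0,1],[0,0,0,0,1],[0,0,0,0,1]]]'
```

```text
clock: 6.23
tool_pos: [0.5814, -0.148, 0.05]
orientation: [180.0, -0.0, -96.0]
force: [-0.0, -0.3, -0.1]
opening: 0.0189
```

```bash
python3 -m handwheel '[[[0,0,0,0,0.5],[0,0,0,0,0.5],[0,0,0,0,0.5],[0,0,0,0.12,0.5],[0,0,0,0.12,0.5],[0,0,0,0.12,0.5],[0,0,0,0.12,0.5],[0,0,0,0.12,0.5],[0,0,0,0.12,0.5],[0,0,0,0.12,0.5],[0,0,0,0.12,0.5],[0,0,0,0.12,0.5],[0,0,0,0.12,0.5],[0,0,0,0.12,0.5],[0,0,0,0.12,0.5],[0,0,0,0.12,0.5],[0,0,0,0,0.5],[0,0,0,0,0.5]]]'
python3 - <<'E'
from h import *
s=shot("wrist"); cv2.imwrite(f"pics/w3.png",s["color"][:,:,::-1])
E
```

```text
clock: 7.73
tool_pos: [0.5815, -0.148, 0.0501]
orientation: [-180.0, 0.0, 174.8]
force: [0.8, 0.1, -0.4]
opening: 0.0436
```

View pics/w3.png

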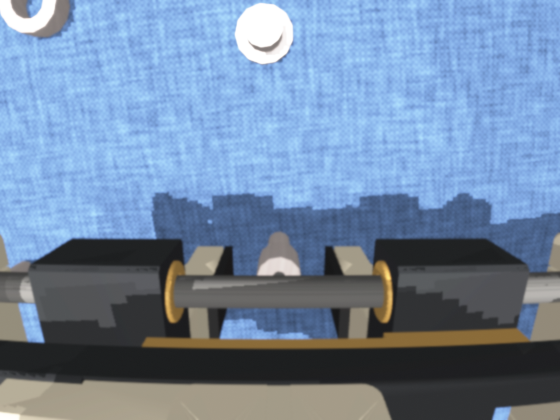

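Still upright and centred at about (279,260). I'll grip and lift slightly.

```bash
python3 -m handwheel '[[[0,0,0,0,1],[0,0,0,0,1],[0,0,0,0,1],[0,0,0,0,1],[0,0,0,0,1],[0,0,0,0,1],[0,0,0,0,1],[0,0,-0.01,0,1],[0,0,-0.03,-0.1,1],[0,0,-0.03,-0.12,1],[0,0,-0.03,-0.12,1],[0,0,-0.01,-0.12,1],[0,0,0,-0.12,1],[0,0,0,-0.12,1]]]'
python3 - <<'E'
from h import *
s=shot("wrist"); cv2.imwrite(f"pics/w4.png",s["color"][:,:,::-1]); print(toolT().round(4))
E
```

```text
clock: 8.95
tool_pos: [0.582, -0.1479, 0.1623]
orientation: [-179.9, 0.2, -144.9]
force: [-0.6, 0.9, -2.4]
opening: 0.0188
[[-8.135e-01 -5.815e-01  1.900e-03  5.817e-01]
 [-5.815e-01  8.135e-01  2.000e-04 -1.479e-01]
 [-1.600e-03 -9.000e-04 -1.000e+00  1.616e-01]
 [ 0.000e+00  0.000e+00  0.000e+00  1.000e+00]]
```

View pics/w4.png

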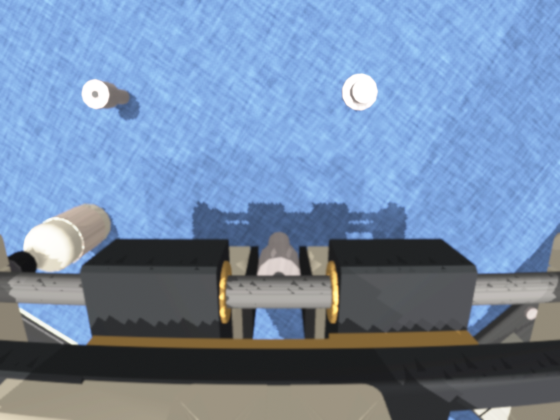

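```bash
python3 -m handwheel '[[[0,0,-0.01,-0.122,1],[0,0,-0.01,-0.122,1],[0,0,0,-0.122,1],[0,0,0,-0.122,1],[0,0,0,-0.122,1],[0,0,0,-0.122,1],[0,0,0,-0.122,1],[-0.03,0.002,0,0,1],[-0.03,0.002,0,0,1],[-0.03,0.002,0,0,1],[-0.03,0.002,0,0,1],[-0.03,0.002,0,0,1],[-0.03,0.002,0,0,1],[-0.03,0.002,0,0,1],[-0.03,0.002,0,0,1],[-0.03,0.002,0,0,1],[-0.02,0.002,0,0,1],[-0.012,0.002,0,0,1],[-0.005,0,0,0,1],[0,0,0,0,1]]]'
python3 - <<'E'
from h import *
s=shot("wrist"); cv2.imwrite(f"pics/w5.png",s["color"][:,:,::-1]); print(toolT().round(4))
for k in('bore_l','tip_l'):
  print(k,[(np.round(d['xy'],1).tolist(),round(d['conf'],2),atz(s,d['xy'],.04 if k=='bore_l' else .07)[:2].round(4).tolist()) for d in place_of(k,s)[:3]])
E
```

```text
clock: 10.67
tool_pos: [0.5935, 0.1602, 0.1801]
orientation: [180.0, -0.0, -96.4]
force: [0.2, 0.0, -1.2]
opening: 0.0191
[[-1.113e-01 -9.938e-01 -4.000e-04  5.935e-01]
 [-9.938e-01  1.113e-01 -3.000e-04  1.593e-01]
 [ 3.000e-04  3.000e-04 -1.000e+00  1.801e-01]
 [ 0.000e+00  0.000e+00  0.000e+00  1.000e+00]]
bore_l [([288.3, 187.4], 0.72, [0.5841, 0.1476]), ([281.4, 229.3], 0.61, [0.5935, 0.1823])]
tip_l [([293.8, 153.1], 0.65, [0.5779, 0.1174])]
```

View pics/w5.png

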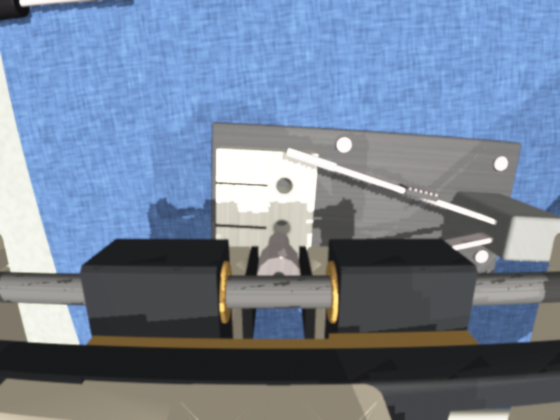

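Run:
```python
from h import *
s=shot("wrist"); im=s['color'];print(toolT()[:3,3].round(4))
cv2.imwrite("pics/w5c.png",cv2.resize(im[110:260,190:340],None,fx=4,fy=4,interpolation=cv2.INTER_CUBIC)[:,:,::-1])
P=lambda p,z:atz(s,p,z)[:2]
for nm,a,b,z in (('base edge',[213,123],[519,142],.010),('line1',[216,184],[267,185.3],.04),('line2',[216,226],[267,228],.04)):
    A,B=P(a,z),P(b,z); d=A-B; print(nm,A.round(4),B.round(4),np.linalg.norm(d),np.degrees(np.arctan2(d[1],d[0])))
```

```text
[0.5936 0.1584 0.1802]
base edge [0.6422 0.0886] [0.3714 0.1327] 0.2743738815815594 -9.23294877107449
line1 [0.6418 0.1366] [0.6009 0.1423] 0.041207921965178876 -7.94036297148211
line2 [0.6473 0.1717] [0.6052 0.1781] 0.04254167745873108 -8.686762094816759
```

View pics/w5c.png

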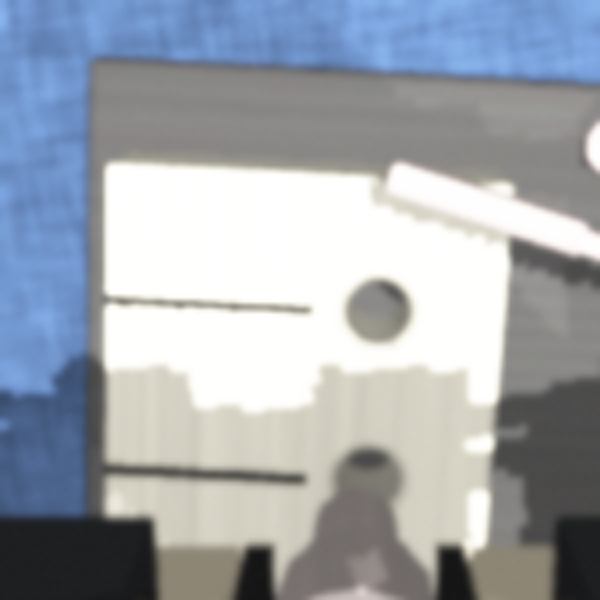

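```bash
python3 -m handwheel '[[[0,0,0,0.045,1],[0,0,0,0,1],[0,0,0,0,1],[0,0,0,0,1]]]';python3 - <<'E'
from h import *
for i in range(2):
    s=shot("wrist"); T=toolT(); print(T[:3,3].round(4))
im=s['color']
cv2.imwrite("pics/w6c.png",cv2.resize(im[110:260,200:350],None,fx=5,fy=5,interpolation=cv2.INTER_CUBIC)[:,:,::-1])
E
```

```text
clock: 11.2
tool_pos: [0.5937, 0.159, 0.1801]
orientation: [180.0, 0.0, -98.9]
force: [-0.5, 1.0, -2.0]
opening: 0.019
[0.5937 0.1591 0.1801]
[0.5936 0.1592 0.1801]
```

View pics/w6c.png

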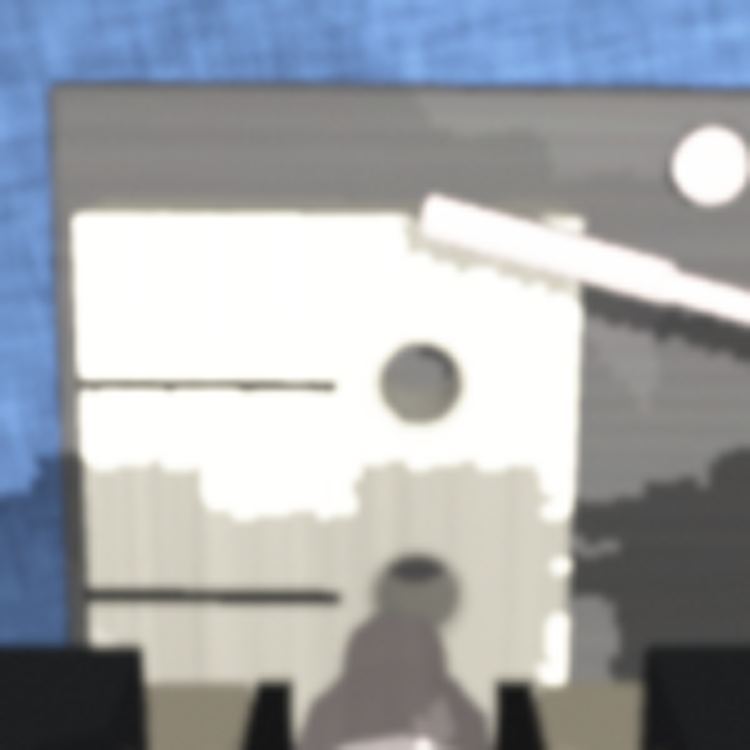

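Run:
```python
from h import *
s=shot("wrist"); T=toolT()
M=np.array(s['tool_from_camera'])
def tl(p,z):
    s2=dict(s);s2['T']=M; return atz(s2,p,z).round(4)
zb=T[2,3]-.04
l,r=tl([283,229],zb),tl([283.6,186.4],zb)
print(l,r,np.linalg.norm(l-r)); print('foot far edge/centre', tl([278.8,231.8],.05), tl([278.8,242],.05))
print((T@np.append(l,1))[:3],(T@np.append(r,1))[:3])
```

```text
[-0.0218  0.0038  0.1401] [0.0143 0.0041 0.1401] 0.03610124651587532
foot far edge/centre [0.0061 0.0001 0.05  ] [-0.0001  0.0001  0.05  ]
[0.59329074 0.18150315 0.03999605] [0.58739525 0.14588654 0.03999524]
```

```bash
python3 -m handwheel '[[[0.0073,0.002,0,0,1],[0.007,0.002,0.01,0,1],[0,0,0.015,0,1],[0,0,0.015,0,1],[0,0,0.015,0,1],[0,0,0.01,0,1],[0,0,0.01,0,1],[0,0,0.005,0,1],[0,0,0,0,1],[0,0,0,0,1],[0,0,0,0,1],[0,0,0,0,1]]]';python3 - <<'E'
from h import *
s=shot("wrist"); T=toolT(); print(T[:3,3].round(4))
im=s['color']; cv2.imwrite("pics/w7.png",im[:,:,::-1])
cv2.imwrite("pics/w7c.png",cv2.resize(im[160:280,210:350],None,fx=5,fy=5,interpolation=cv2.INTER_CUBIC)[:,:,::-1])
E
```

```text
clock: 12.35
tool_pos: [0.5879, 0.1463, 0.1009]
orientation: [-179.9, 0.0, -98.9]
force: [0.5, 0.3, -0.0]
opening: 0.0188
[0.5879 0.1463 0.1008]
```

View pics/w7c.png

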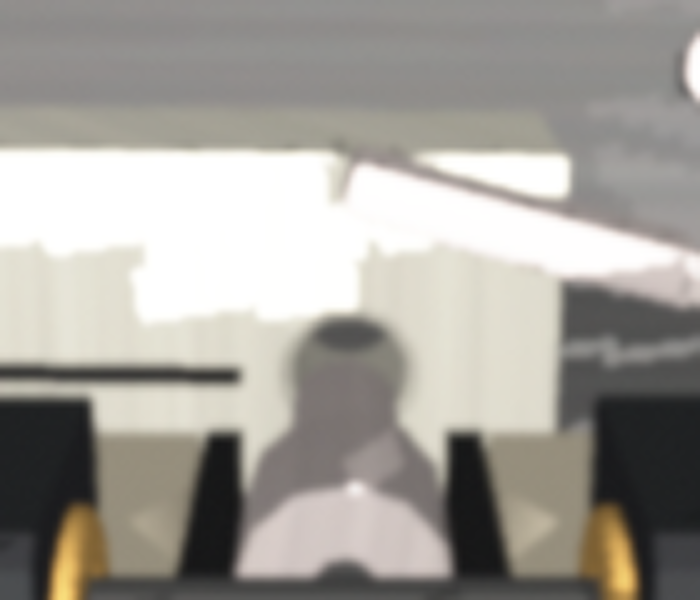

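Run:
```python
from h import *
s=shot("wrist"); T=toolT()
M=np.array(s['tool_from_camera'])
def tl(p,z):
    s2=dict(s);s2['T']=M; return atz(s2,p,z).round(4)
print(T[:3,3],tl([279.4,222.7],T[2,3]-.04),tl([278.8,230],.05))
```

```text
[0.58775283 0.14629431 0.10071865] [0.0082 0.0005 0.0607] [0.0072 0.0001 0.05  ]
```

```bash
python3 -m handwheel '[[[0.0004,0.0004,0.004,0,1],[0,0,0.004,0,1],[0,0,0.004,0,1],[0,0,0.003,0,1],[0,0,0.002,0,1],[0,0,0.002,0,1],[0,0,0.001,0,1]]]'
```

```text
clock: 13.03
tool_pos: [0.5869, 0.1457, 0.0796]
orientation: [180.0, -0.0, -98.9]
force: [0.0, 0.2, -0.5]
opening: 0.019
```

```bash
python3 -m handwheel '[[[0,0,0.004,0,1],[0,0,0.004,0,1],[0,0,0.004,0,1],[0,0,0.003,0,1],[0,0,0.0015,0,1],[0,0,0,0,1],[0,0,0,0,1]]]'
```

```text
clock: 13.62
tool_pos: [0.587, 0.1457, 0.0635]
orientation: [180.0, -0.0, -98.9]
force: [-0.2, 0.4, -1.1]
opening: 0.0187
```

```bash
python3 -m handwheel '[[[0,0,0.001,0,1],[0,0,0,0,1],[0,0,0,0,0.5],[0,0,0,0,0.5],[0,0,0,0,0.5],[0,0,0,0,0.5],[0,0,0,0,0.5],[0,0,-0.02,0,0.5],[0,0,-0.03,0,0.5],[0,0,-0.04,0,0.5],[0,0,-0.03,0,0.5],[0,0,0,0,0.5],[0,0,0,0,0.5]]]';python3 - <<'E'
from h import *
s=shot("wrist"); T=toolT(); print(T[:3,3].round(4))
im=s['color']; cv2.imwrite("pics/w8.png",im[:,:,::-1])
for d in place_of("pin_a_center",s)[:3]: print(d['xy'],d['conf'],atz(s,d['xy'],.036).round(4))
E
```

```text
clock: 14.7
tool_pos: [0.588, 0.1463, 0.1851]
orientation: [-179.8, 0.2, -98.9]
force: [-0.8, -0.1, -0.8]
opening: 0.0441
[0.587  0.1459 0.1833]
[279.0, 198.4] 0.96 [0.5878 0.1445 0.036 ]
```

View pics/w8.png

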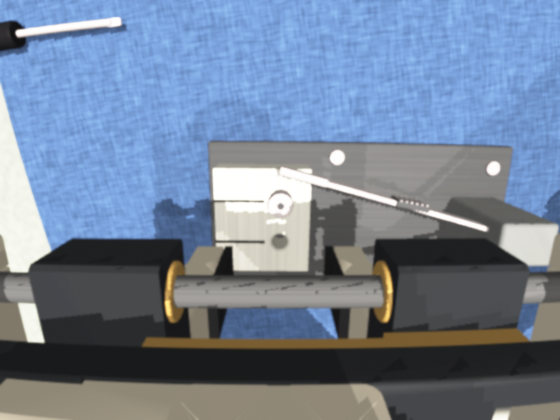

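Run:
```python
from h import *
s={}
w=shot("wrist")
M=np.array(w['tool_from_camera']); w=dict(w)
T=np.eye(4);T[:3,:3]=R.from_euler('xyz',[180,0,-144.9],degrees=True).as_matrix();T[:3,3]=[.582,-.148,.1616]
w['T']=T@M
print(atz(w,[96.5,94],.048), toolT()[:3,3])
t=shot("top")
for d in place_of("pin_a_center",t)[:4]: print(np.round(d['xy'],1),d['conf'],atz(t,d['xy'],.024).round(4))
for d in place_of("glue",t)[:2]: print(np.round(d['xy'],1),d['conf'],atz(t,d['xy'],0).round(4))
print(atz(t,[391,221],.035))
```

```text
[ 0.58523553 -0.30279976  0.048     ] [0.58627277 0.14544551 0.18151102]
[374.4 185.2] 0.31 [ 0.697  -0.2717  0.024 ]
[372.2 187.1] 0.53 [ 0.6975 -0.2701  0.    ]
[ 0.58607771 -0.30973762  0.035     ]
```

```bash
python3 -m handwheel '[[[0.016,-0.003,0,0,0.2],[0.034,-0.005,0,0,0.2],[0.034,-0.005,0,0,0.2],[0.034,-0.005,0,0,0.2],[0.034,-0.005,0,0,0.2],[0.034,-0.005,0,0,0.2],[0.034,-0.005,0,0,0.2],[0.034,-0.005,0,0,0.2],[0.034,-0.005,0,0,0.2],[0.034,-0.005,0,0,0.2],[0.034,-0.005,0,0,0.2],[0.034,-0.005,0,0,0.2],[0.034,-0.005,0.01,0,0.2],[0.0188,-0.0048,0.01,0,0.2],[0,0,0,0.116,0.2],[0,0,0,0.117,0.2],[0,0,0,0.117,0.2],[0,0,0,0,0.2],[0,0,0,0,0.2]]]';python3 - <<'E'
from h import *
s=shot("wrist"); T=toolT(); print(T[:3,3].round(4))
im=s['color']; cv2.imwrite("pics/w9.png",im[:,:,::-1])
for d in place_of("pin_a_center",s)[:3]: print(d['xy'],d['conf'],atz(s,d['xy'],.024).round(4))
E
```

```text
clock: 16.58
tool_pos: [0.5847, -0.3026, 0.1619]
orientation: [179.9, -0.0, -118.8]
force: [-0.2, 1.1, 0.4]
opening: 0.07
[ 0.5848 -0.3024  0.1621]
[276.2, 202.2] 0.21 [ 0.5855 -0.305   0.024 ]
```

View pics/w9.png

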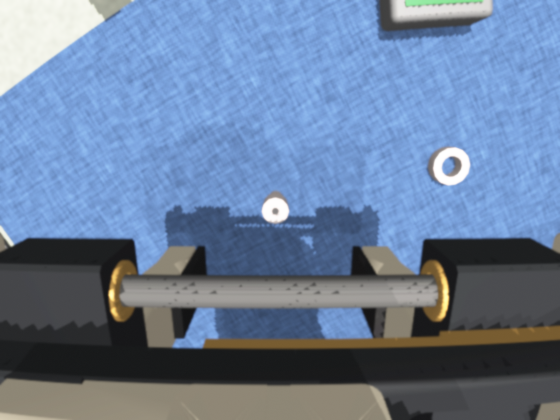

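Run:
```python
from h import *
s=shot("wrist"); T=toolT()
M=np.array(s['tool_from_camera']); s2=dict(s);s2['T']=M
cv2.imwrite("pics/w9c.png",cv2.resize(s['color'][180:235,245:305],None,fx=8,fy=8,interpolation=cv2.INTER_CUBIC)[:,:,::-1])
print(T[:3,3],atz(s2,[275.2,211],T[2,3]-.048))
```

```text
[ 0.58504347 -0.30221419  0.16241265] [ 0.00066183 -0.00259139  0.11441265]
```

View pics/w9c.png

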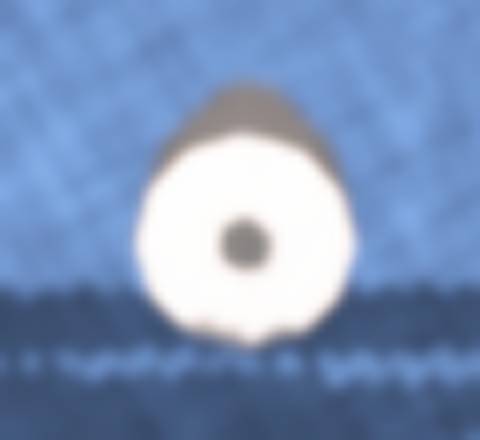

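```bash
python3 -m handwheel '[[[0.0012,-0.0024,0.01,0,0.4],[0,0,0.02,0,0.4],[0,0,0.02,0,0.4],[0,0,0.02,0,0.4],[0,0,0.02,0,0.4],[0,0,0.01,0,0.4],[0,0,0.008,0,0.4],[0,0,0.004,0,0.4],[0,0,0,0,0.4],[0,0,0,0,1],[0,0,0,0,1],[0,0,0,0,1],[0,0,0,0,1],[0,0,0,0,1],[0,0,0,0,1],[0,0,0,0,1],[0,0,0,0,1]]]'
```

```text
clock: 18.15
tool_pos: [0.5868, -0.3045, 0.0509]
orientation: [-180.0, 0.0, -119.0]
force: [-0.8, 0.6, 3.0]
opening: 0.0191
```

```bash
python3 -m handwheel '[[[0,0,0,0,0.5],[0,0,0,0,0.5],[0,0,0,0,0.5],[0,0,0,0.12,0.5],[0,0,0,0.12,0.5],[0,0,0,0.12,0.5],[0,0,0,0.12,0.5],[0,0,0,0.12,0.5],[0,0,0,0.12,0.5],[0,0,0,0.12,0.5],[0,0,0,0.12,0.5],[0,0,0,0.12,0.5],[0,0,0,0.12,0.5],[0,0,0,0.12,0.5],[0,0,0,0.12,0.5],[0,0,0,0.12,0.5],[0,0,0,0,0.5],[0,0,0,0,0.5]]]'
python3 - <<'E'
from h import *
s=shot("wrist"); cv2.imwrite(f"pics/w10.png",s["color"][:,:,::-1])
E
```

```text
clock: 19.65
tool_pos: [0.5866, -0.3044, 0.0504]
orientation: [-180.0, -0.0, 151.8]
force: [-0.2, 1.0, -0.4]
opening: 0.0438
```

View pics/w10.png

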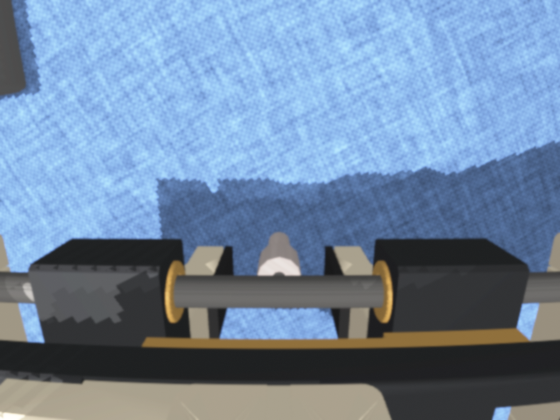

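The pin is upright and centred at about (279,260). I'll grip, lift, and turn back to the jig's yaw.

```bash
python3 -m handwheel '[[[0,0,0,0,1],[0,0,0,0,1],[0,0,0,0,1],[0,0,0,0,1],[0,0,0,0,1],[0,0,0,0,1],[0,0,0,0,1],[0,0,-0.01,0,1],[0,0,-0.03,0,1],[0,0,-0.03,0,1],[0,0,-0.03,-0.12,1],[0,0,-0.03,-0.12,1],[0,0,0,-0.12,1],[0,0,0,-0.12,1],[0,0,0,-0.12,1],[0,0,0,-0.12,1],[0,0,0,-0.12,1],[0,0,0,-0.12,1],[0,0,0,-0.12,1],[0,0,0,-0.12,1]]]'
python3 -m handwheel '[[[0,0,0,-0.12,1],[0,0,0,-0.12,1],[0,0,0,-0.12,1],[0,0,0,-0.12,1],[0,0,0,-0.12,1],[0,0,0,-0.108,1],[0,0,0,0,1]]]'
python3 - <<'E'
from h import *
T=toolT(); print(T[:3,3]); print(np.linalg.inv(T)@[.5926,.1813,.04,1])
E
```

```text
clock: 21.37
tool_pos: [0.5866, -0.3044, 0.1814]
orientation: [-180.0, 0.0, -139.3]
force: [-0.3, 0.7, -1.2]
opening: 0.0191
clock: 21.95
tool_pos: [0.5866, -0.3044, 0.1813]
orientation: [-180.0, -0.0, -98.8]
force: [0.6, -0.0, -0.2]
opening: 0.0189
[ 0.58664471 -0.3044027   0.18129049]
[-0.4809377   0.06820352  0.14125434  1.        ]
```

```bash
python3 -m handwheel '[[[-0.02,0.003,0,0,1],[-0.03,0.0045,0,0,1],[-0.032,0.0045,0,0,1],[-0.032,0.0045,0,0,1],[-0.032,0.0045,0,0,1],[-0.032,0.0045,0,0,1],[-0.032,0.0045,0,0,1],[-0.032,0.0045,0,0,1],[-0.032,0.0045,0,0,1],[-0.032,0.0045,0,0,1],[-0.032,0.0045,0,0,1],[-0.032,0.0045,0,0,1],[-0.032,0.0045,0,0,1],[-0.032,0.0045,0,0,1],[-0.032,0.0045,0,0,1],[-0.02,0.0022,0,0,1],[-0.009,0,0,0,1],[0,0,0,0,1],[0,0,0,0,1],[0,0,0,0,1]]]'
python3 - <<'E'
from h import *
for i in range(3): s=shot("wrist"); T=toolT(); print(T[:3,3].round(4))
im=s['color']; cv2.imwrite("pics/w11.png",im[:,:,::-1])
cv2.imwrite("pics/w11c.png",cv2.resize(im[110:260,200:350],None,fx=5,fy=5,interpolation=cv2.INTER_CUBIC)[:,:,::-1])
E
```

```text
clock: 23.62
tool_pos: [0.5971, 0.1942, 0.1807]
orientation: [180.0, -0.0, -99.2]
force: [0.3, 0.0, -0.4]
opening: 0.0191
[0.5971 0.194  0.1807]
[0.5972 0.194  0.1807]
[0.5972 0.194  0.1807]
```

View pics/w11c.png

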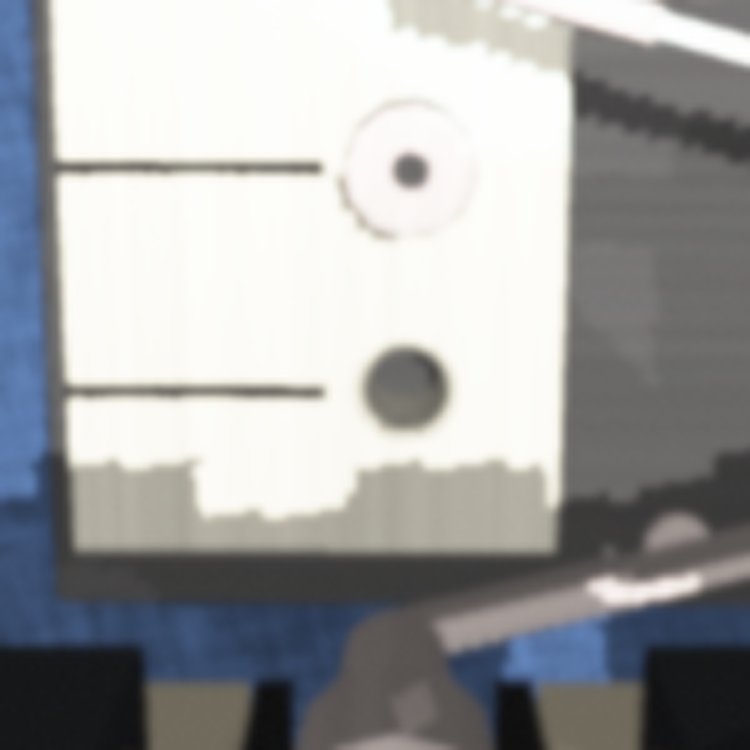

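Run:
```python
from h import *
for i in range(2): s=shot("wrist"); T=toolT(); print(T[:3,3].round(4))
M=np.array(s['tool_from_camera']); s2=dict(s);s2['T']=M
for p in([280.7,187.4],): print(atz(s2,p,T[2,3]-.04),T@np.append(atz(s2,p,T[2,3]-.04),1))
```

```text
[0.5973 0.1941 0.1807]
[0.5973 0.1943 0.1808]
[0.01338992 0.00177763 0.14075216] [0.59343189 0.18133149 0.0399984  1.        ]
```

```bash
python3 -m handwheel '[[[0.0067,0.001,0,0,1],[0.007,0.001,0.01,0,1],[0,0,0.015,0,1],[0,0,0.015,0,1],[0,0,0.015,0,1],[0,0,0.01,0,1],[0,0,0.01,0,1],[0,0,0.005,0,1],[0,0,0,0,1],[0,0,0,0,1],[0,0,0,0,1],[0,0,0,0,1],[0,0,0,0,1]]]';python3 - <<'E'
from h import *
s=shot("wrist"); T=toolT(); print(T[:3,3].round(4))
im=s['color']
cv2.imwrite("pics/w12c.png",cv2.resize(im[160:280,210:350],None,fx=5,fy=5,interpolation=cv2.INTER_CUBIC)[:,:,::-1])
E
```

```text
clock: 24.95
tool_pos: [0.5934, 0.1822, 0.1013]
orientation: [-179.9, 0.0, -99.0]
force: [-0.3, 0.4, -0.2]
opening: 0.0188
[0.5933 0.1821 0.1012]
```

View pics/w12c.png

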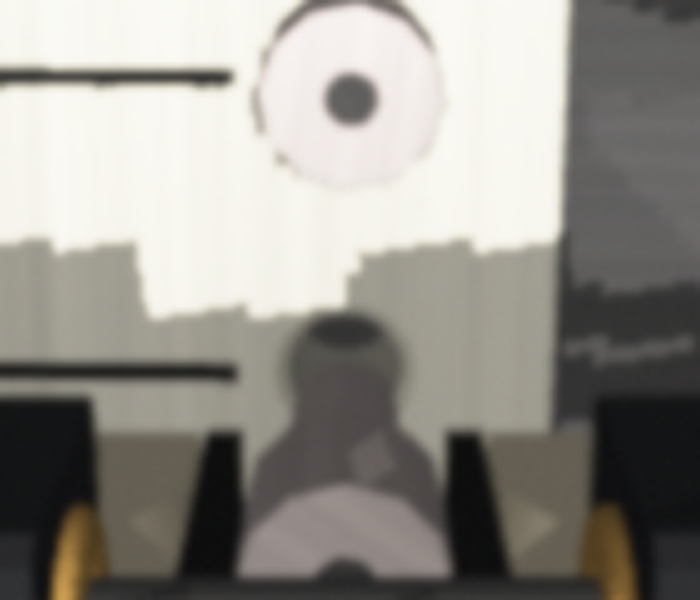

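```bash
python3 -m handwheel '[[[0.0004,0,0.004,0,1],[0,0,0.004,0,1],[0,0,0.004,0,1],[0,0,0.003,0,1],[0,0,0.002,0,1],[0,0,0.002,0,1],[0,0,0.001,0,1]]]'
```

```text
clock: 25.58
tool_pos: [0.5929, 0.1815, 0.0801]
orientation: [180.0, -0.0, -99.1]
force: [-0.3, 0.1, -0.1]
opening: 0.0188
```

```bash
python3 -m handwheel '[[[0,0,0.004,0,1],[0,0,0.004,0,1],[0,0,0.004,0,1],[0,0,0.003,0,1],[0,0,0.002,0,1],[0,0,0,0,1],[0,0,0,0,1]]]'
```

```text
clock: 26.17
tool_pos: [0.593, 0.1815, 0.0634]
orientation: [180.0, -0.0, -99.1]
force: [-0.1, -1.1, -0.8]
opening: 0.0189
```

```bash
python3 -m handwheel '[[[0,0,0.001,0,1],[0,0,0,0,1],[0,0,0,0,0.5],[0,0,0,0,0.5],[0,0,0,0,0.5],[0,0,0,0,0.5],[0,0,0,0,0.5],[0,0,-0.02,0,0.5],[0,0,-0.03,0,0.5],[0,0,-0.04,0,0.5],[0,0,-0.03,0,0.5],[0,0,0,0,0.5],[0,0,0,0,0.5]]]';python3 - <<'E'
from h import *
s=shot("wrist"); T=toolT(); print(T[:3,3].round(4))
im=s['color']; cv2.imwrite("pics/w13.png",im[:,:,::-1])
for d in place_of("pin_a_center",s)[:3]: print(d['xy'],d['conf'],atz(s,d['xy'],.036).round(4))
for d in place_of("grip_mid",s)[:3]: print(d['xy'],d['conf'],atz(s,d['xy'],.07).round(4))
E
```

```text
clock: 27.25
tool_pos: [0.594, 0.1821, 0.1852]
orientation: [-179.8, 0.2, -99.0]
force: [-0.6, -0.5, -0.4]
opening: 0.0439
[0.593  0.1817 0.1833]
[279.0, 156.0] 0.68 [0.5883 0.1453 0.036 ]
[408.6, 186.7] 0.87 [0.496  0.1784 0.07  ]
```

View pics/w13.png

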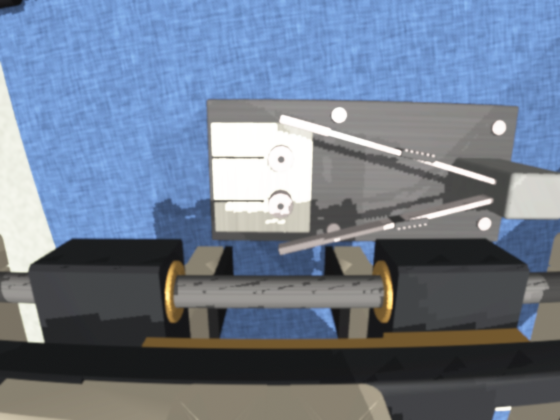

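Both pins appear seated, with heads at (281,158) and (281,205), and the blades are open. Next I'll move over the grip pads and turn 90°.

```bash
python3 -m handwheel '[[[0.003,0.015,0,-0.12,0],[0,0,0,0.12,0],[0.004,0.02,0,0,0],[0.004,0.02,0,0,0],[0.004,0.02,0,0,0],[0.003,0.02,0,0,0],[0,0,0,-0.12,0],[0,0,0,-0.12,0],[0,0,0,-0.12,0],[0,0,0,-0.12,0],[0,0,0,-0.12,0],[0,0,0,-0.12,0],[0,0,0,-0.12,0],[0,0,0,-0.12,0],[0,0,0,-0.12,0],[0,0,0,-0.12,0],[0,0,0,-0.12,0],[0,0,0,-0.12,0],[0,0,0,-0.12,0]]]';python3 - <<'E'
from h import *
for i in range(4): s=shot("wrist"); T=toolT()
print(T[:3,3].round(4),telemetry.get_obs()['orientation'])
im=s['color']; cv2.imwrite("pics/w14.png",im[:,:,::-1])
print(np.linalg.inv(T)@[.4962,.1789,.07,1])
for d in place_of("grip_mid",s)[:3]: print(d['xy'],d['conf'],atz(s,d['xy'],.07).round(4))
for d in place_of("pin_a_center",s)[:3]: print(d['xy'],d['conf'],atz(s,d['xy'],.036).round(4))
E
```

```text
clock: 28.98
tool_pos: [0.4957, 0.1782, 0.1811]
orientation: [179.9, 0.1, -9.3]
force: [-0.1, 0.8, -0.1]
opening: 0.0876
[0.496  0.1784 0.1816] [ 1.79921137e+02  7.11503807e-02 -9.91999855e+00]
[ 2.63358959e-04 -6.78842172e-04  1.11639978e-01  1.00000000e+00]
[278.6, 210.0] 0.69 [0.4977 0.1771 0.07  ]
[297.3, 80.4] 0.8 [0.588  0.1469 0.036 ]
```

View pics/w14.png

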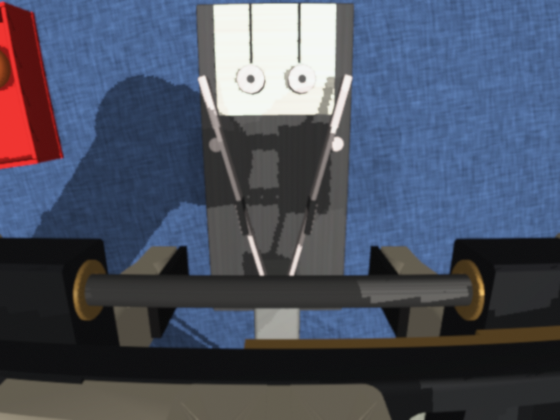

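```bash
python3 -m handwheel '[[[0,-0.0004,0.015,0,0],[0,0,0.02,0,0],[0,0,0.02,0,0],[0,0,0.02,0,0],[0,0,0.02,0,0],[0,0,0.01,0,0],[0,0,0.005,0,0],[0,0,0.003,0,0],[0,0,0,0,0.1],[0,0,0,0,0.2],[0,0,0,0,0.25],[0,0,0,0,0.25],[0,0,0,0,0.25],[0,0,0,0,0.25]]]';python3 - <<'E'
from h import *
for i in range(2): s=shot("wrist"); T=toolT()
print(T[:3,3].round(4),telemetry.get_obs()['orientation'])
im=s['color']; cv2.imwrite("pics/w15.png",im[:,:,::-1])
print(np.linalg.inv(T)@[.4962,.1789,.07,1])
E
```

```text
clock: 30.45
tool_pos: [0.4966, 0.1792, 0.07]
orientation: [-180.0, -0.0, -9.7]
force: [-0.4, -0.7, -0.2]
opening: 0.0661
[0.4965 0.1792 0.0698] [-1.79979743e+02 -1.49283055e-02 -9.67334819e+00]
[-2.57025699e-04  3.04152326e-04 -2.08383763e-04  1.00000000e+00]
```

View pics/w15.png

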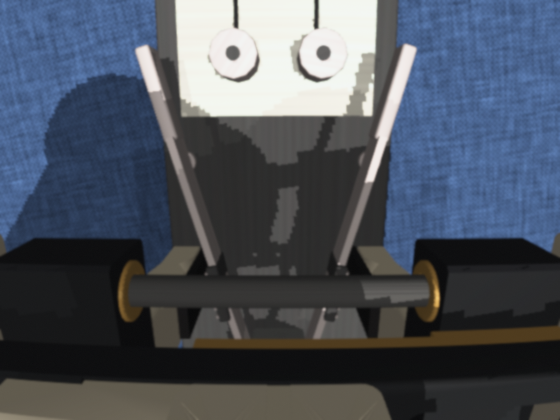

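```bash
python3 -m handwheel '[[[0,0,0.0015,0,0.3],[0,0,0,0,0.35],[0,0,0,0,0.4],[0,0,0,0,0.45],[0,0,0,0,0.5],[0,0,0,0,0.55],[0,0,0,0,0.58],[0,0,0,0,0.6],[0,0,0,0,0.6],[0,0,0,0,0.6],[0,0,0,0,0.6]]]';python3 - <<'E'
from h import *
for i in range(2): s=shot("wrist"); T=toolT()
o=telemetry.get_obs();print(T[:3,3].round(4),o['orientation'],o['opening'],o['force'])
im=s['color']; cv2.imwrite("pics/w16.png",im[:,:,::-1])
E
```

```text
clock: 31.47
tool_pos: [0.4979, 0.1795, 0.0684]
orientation: [-179.9, -0.1, -9.6]
force: [8.3, -1.9, -5.0]
opening: 0.035
[0.4979 0.1795 0.0684] [-1.79928903e+02 -1.25735156e-01 -9.64965257e+00] 0.03507559143590744 [ 7.80317868 -0.74515466 -3.90031061]
```

View pics/w16.png

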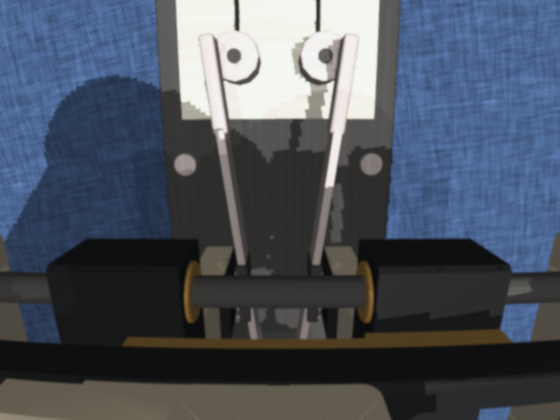

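```bash
python3 -m handwheel '[[[0,0,0,0,0.62],[0,0,0,0,0.64],[0,0,0,0,0.65],[0,0,0,0,0.66],[0,0,0,0,0.67],[0,0,0,0,0.67],[0,0,0,0,0.67],[0,0,0,0,0.67]]]';python3 - <<'E'
from h import *
for i in range(2): s=shot("wrist"); T=toolT()
o=telemetry.get_obs();print(T[:3,3].round(4),o['orientation'],o['opening'],o['force'])
im=s['color']; cv2.imwrite("pics/w17.png",im[:,:,::-1])
cv2.imwrite("pics/w17c.png",cv2.resize(im[0:150,190:370],None,fx=4,fy=4,interpolation=cv2.INTER_CUBIC)[:,:,::-1])
for d in place_of("tip_l",s)[:3]: print(d['xy'],d['conf'],atz(s,d['xy'],.07).round(4))
for d in place_of("pin_a_center",s)[:3]: print(d['xy'],d['conf'],atz(s,d['xy'],.036).round(4))
E
```

```text
clock: 32.23
tool_pos: [0.4983, 0.1796, 0.0684]
orientation: [-179.9, -0.2, -9.6]
force: [10.7, -1.7, -5.4]
opening: 0.0292
[0.4983 0.1796 0.0684] [-1.79915526e+02 -1.61411370e-01 -9.63899572e+00] 0.029152863999115857 [10.44888057 -1.77912444 -5.42171075]
[223.2, 50.1] 0.7 [0.5942 0.1837 0.07  ]
[331.4, 50.0] 0.59 [0.5875 0.1442 0.07  ]
[316.7, 64.2] 0.78 [0.5874 0.1462 0.036 ]
```

View pics/w17c.png

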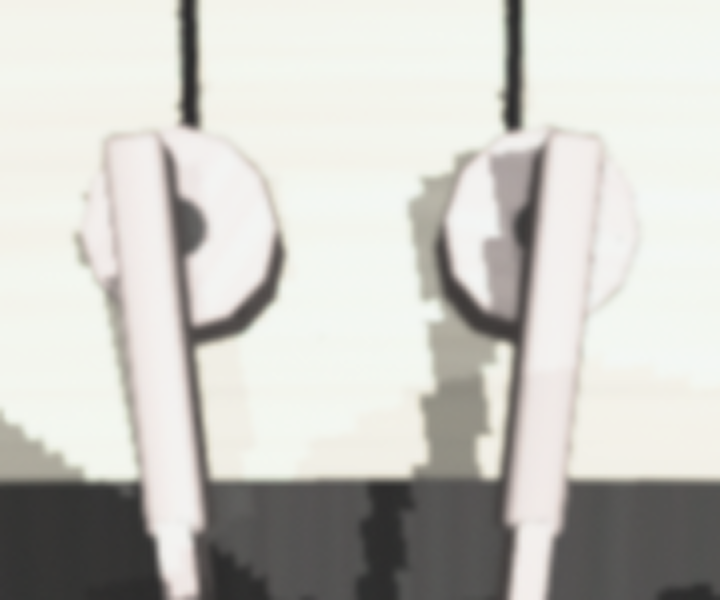

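```bash
python3 -m handwheel '[[[0,0,0,0,0.675],[0,0,0,0,0.68],[0,0,0,0,0.685],[0,0,0,0,0.685],[0,0,0,0,0.685],[0,0,0,0,0.685],[0,0,0,0,0.685],[0,0,0,0,0.685]]]';python3 - <<'E'
from h import *
for i in range(2): s=shot("wrist"); T=toolT()
o=telemetry.get_obs();print(T[:3,3].round(4),o['orientation'],o['opening'],o['force'])
im=s['color']; cv2.imwrite("pics/w18.png",im[:,:,::-1])
cv2.imwrite("pics/w18c.png",cv2.resize(im[0:150,190:370],None,fx=4,fy=4,interpolation=cv2.INTER_CUBIC)[:,:,::-1])
for d in place_of("tip_l",s)[:3]: print(d['xy'],d['conf'],atz(s,d['xy'],.07).round(4))
for d in place_of("pin_a_center",s)[:3]: print(d['xy'],d['conf'],atz(s,d['xy'],.036).round(4))
print(proj(s,[[.593,.1815,.07],[.587,.1457,.07],[.593,.1815,.06],[.587,.1457,.06]]))
E
```

```text
clock: 33.1
tool_pos: [0.4985, 0.1796, 0.0684]
orientation: [-179.9, -0.2, -9.6]
force: [10.6, -2.6, -6.9]
opening: 0.0278
[0.4984 0.1796 0.0684] [-1.79914902e+02 -1.68398752e-01 -9.63792444e+00] 0.027779993140044968 [12.04831025 -2.41770685 -7.81195623]
[229.8, 51.9] 0.71 [0.5932 0.1814 0.07  ]
[329.6, 52.3] 0.69 [0.5869 0.145  0.07  ]
[316.6, 65.2] 0.61 [0.5871 0.1463 0.036 ]
[[229.6388271   52.55039365]
 [327.79420331  52.44487634]
 [233.00007818  56.89405437]
 [324.3969418   56.79568919]]
```

View pics/w18c.png

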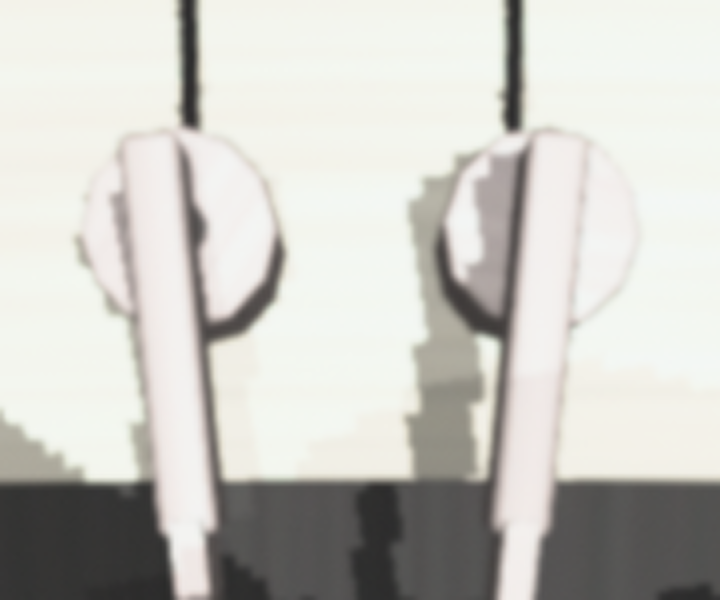

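Tip centres project onto the bores: left 227.5 against 227.3 expected, right 329.8 against 330.2. I'll hold and recheck before handing in.

```bash
python3 -m handwheel '[[[0,0,0,0,0.685],[0,0,0,0,0.685],[0,0,0,0,0.685],[0,0,0,0,0.685],[0,0,0,0,0.685],[0,0,0,0,0.685],[0,0,0,0,0.685],[0,0,0,0,0.685],[0,0,0,0,0.685],[0,0,0,0,0.685],[0,0,0,0,0.685],[0,0,0,0,0.685]]]';python3 - <<'E'
from h import *
s=shot("wrist")
o=telemetry.get_obs();print(o['opening'],o['force'])
for d in place_of("tip_l",s)[:3]: print(d['xy'],d['conf'],atz(s,d['xy'],.07).round(4))
cv2.imwrite("pics/w19.png",s['color'][:,:,::-1])
cv2.imwrite("pics/s19.png",shot("scene")['color'][:,:,::-1])
E
```

```text
clock: 34.3
tool_pos: [0.4984, 0.1796, 0.0684]
orientation: [-179.9, -0.2, -9.6]
force: [10.9, -1.8, -7.6]
opening: 0.0275
0.02816544728646402 [11.40809038 -2.17911189 -6.80997255]
[329.8, 52.6] 0.92 [0.5868 0.145  0.07  ]
[229.2, 51.1] 0.59 [0.5935 0.1816 0.07  ]
```

View pics/w19.png

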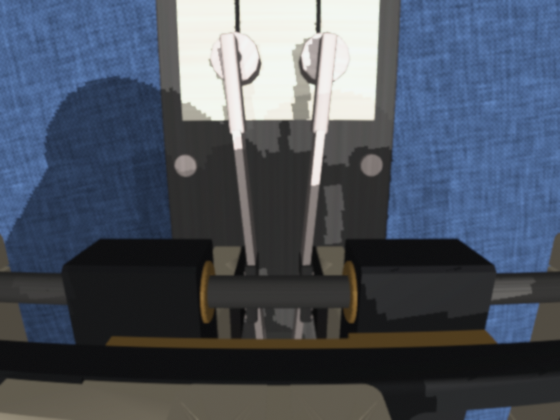

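View pics/s19.png

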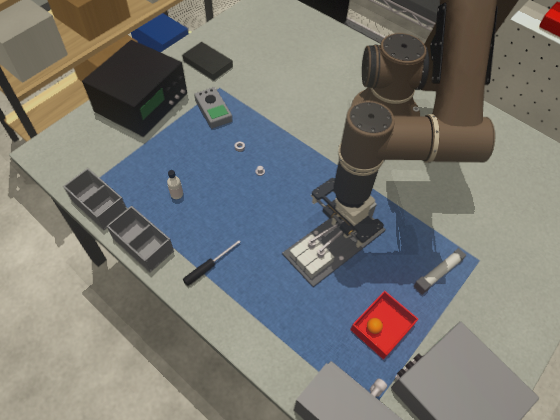

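The squeeze is steady. Both pins are home under the tips, with heads at (235,57) and (325,57), and the bystanders haven't moved. Handing in.

```bash
python3 -c "
from plant import close_job
print(close_job())"
```

```text
the job is handed in; nothing more can be done
None
```

Both pins are in their bores, one in each, and I handed the job in at about 34 s with the gripper still holding the tweezers squeezed at the lines.

I centred each pin with two grips at right angles before lowering it. I then squeezed the pads in small steps to a finger opening of about 28 mm.

- **Tips:** In the last wrist-camera check, the tip centres were about 37 mm apart. Each was within about 1 mm of being directly above its bore, well inside the 5 mm limit.
- **Steadiness:** The opening and wrist force (about 13 N) stayed steady over the final second of holding.
- **Pins:** Both heads look flat on the block, but I judged this from the pictures and the lowering height, not a separate height measurement.
- **Other things on the bench:** They look unmoved in the final scene picture. I checked this by eye only.

**One disagreement:** Early on, the fixed cameras and the wrist camera differed by up to 9 mm on the first pin's position. I used the wrist camera, and the grip, bore spacing and insertions matched it.

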